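Run the outlet tester: keeper bar shut, key held turned

TASK

A wall outlet lies in the test jig, ready for its test: swing the jig's keeper bar fully shut over it until it clicks into its detent. Then take the key from its wooden stand, push it fully home into the slot of the key switch, pushing firmly past its sticky pins (wiggle a little if it catches), turn it a quarter turn clockwise (seen from above) against its return spring, up to the stop, and finish still gripping the key and holding it turned. Leave the outlet in its nest, and do not disturb the roll of tape, the pipe sleeve and the pliers lying about.

Things in the scene. Friction and masses are not known exactly. Their poses are not given: they have to be found in the camera images.
- jig: Outlet test jig screwed to the worktop: aluminium plate 104 (x) x 150 (y) x 8 mm with low grey corner fences (20 mm high) forming a nest, a hinge post at (48, 0) mm and a steel catch post (10 x 24 mm, 34 mm high) with a spring-ball detent at (-47, 4) mm. Origin: centre of its underside; z up.
- keeper (a joint): Keeper bar angle, rad: 0 = shut, from the hinge along the jig's -x to the catch post; grows (to 1.35) as it opens counter-clockwise seen from above, free end going to the jig's -y. Vertical axis; stays where left. From 0.12 down a bump under it rides over the detent ball (about 4 N at the handle, crest near 0.05), then it snaps to its stop at 0. Shut means below 0.03.
- bar_handle (a point): Centre of the top face of the keeper bar's handle: an upright round black peg 14 mm across and 36 mm tall, on top of the bar near its free end, 102 mm from the hinge axis. Its top is 82 mm above the worktop; the bar under it is flat steel 112 x 14 x 6 mm, top face 46 mm above the worktop.
- bar_hinge (a point): Point on the keeper bar's vertical hinge axis, at mid-thickness of the bar (43 mm above the worktop).
- nest (a point): Centre of the nest's floor (top of the jig plate, 8 mm above the worktop); axes as the jig.
- outlet: White double wall outlet lying face down in the nest, 72 x 115 x 28 mm, loose with a few mm of play. Origin: centre of its underside.
- key_switch: Key switch screwed to the worktop: grey block 60 x 60 mm with a bare steel top plate, its top 46 mm above the worktop, on a dark 72 x 72 x 5 mm foot. Origin: centre of its underside; z up.
- slot (a point): Centre of the key slot's mouth in the switch's top face (46 mm high). Slot 15.6 mm along this frame's x, 6.6 mm along y, 3 mm chamfer; it runs through the 8 mm top plate into the turning plug. The key's tip meets sticky spring pins 14 and 23 mm down, 8 to 12 N to pass; it may be rocked 0.1 rad on the way. Home is 34 mm in, collar on the plate; only then can the key turn.
- plug (a joint): Angle of the switch's plug, rad: 0 at rest, growing as the key turns clockwise seen from above, stop at 1.5. A spring returns it (about 0.02 Nm at 0, 0.1 Nm at the stop). The key has up to about 0.15 rad of play in the plug. It must be held above 1.3.
- key_stand: Light wooden block 50 x 50 x 42 mm fixed to the worktop, with a slot in its top (long side along its x) in which the key stands at the start, its collar on the block's top; lift the key 34 mm or more to clear it. Origin: centre of its underside.
- key: The key, about 100 g, upright; same after half a turn. Origin: tip of blade (lowest point), z up to the head, x along the blade's width. Blade 14 (x) x 5 (y) mm, rounded tip, z 0 to 24 mm; round neck 5 mm to z 34; collar 18 mm across to z 39; flat black head 34 (x) x 10 (y) mm to z 86, solid to z 71, eye above. Grip across the 10 mm. In the stand its tip is 8 mm above the worktop.
- key_collar (a point): Centre of the underside of the key's collar, 34 mm above its tip; comes to the slot's mouth when the key is home.
- key_bow (a point): Point in the middle of the solid part of the key's head, where to grip it, 58 mm above its tip.
- tape_roll: Bystander: roll of black tape lying flat, 58 mm across, 19 mm high.
- sleeve: Bystander: orange pipe sleeve standing upright, 30 mm across, 40 mm high.
- pliers: Bystander: combination pliers with blue grips lying flat, 60 x 166 x 14 mm.
Mind the look-alikes: they are no part of the job. Leave any red look-alike of the key alone.

How it is judged:
By the outcome, as a careful person would: the job done as asked, in the order asked, and still so for the second after the job is handed in, while the arm keeps its last pose, push and grip.
It also fails if it takes over 67 s, if anything falls off the work surface, if the arm or the gripper's body presses on something with over 40 N, if the wrist force passes 120 N, or if a joint passes its speed limit or range.

ROBOT

A 6-joint arm with a two-finger parallel gripper is mounted at the origin on a cart in front of the work surface, level with it; the furniture and walls round the work are solid. World frame = base frame: x ahead of the robot, y to its left, z up, the work surface at z = 0. Lengths are in m, angles in degrees, forces in N, time in s.
With the tool pointing down it reaches from about 0.4 to 0.825 m from the base axis. Payload 7 kg.
Tool frame: the origin (TCP) lies at the very end of the fingers, on their centre line; the grasp point (between the pads) lies 19 mm behind it; z points along the fingers, y is the line along which they close (so a half turn about z gives the same grasp; the last joint's range is limited). The gripper opens to 88 mm and grips with 3 to 60 N. Pads are 19 mm wide; open, the fingers measure 130 mm over their backs; the gripper's body (78 mm by 193 mm) begins 47 mm behind the grasp point.
Start: joints at [-52.477, 20.546, 0.682, 0, -70.136, -16.507], TCP at [0.242, -0.63, 0.227] pointing down, gripper open.
Joint ranges: [-176.03, 176.03], [-82.01, 121.73], [-58.28, 71.71], [-173.87, 95.51], [-174.79, -0.11], [-173.66, 173.66]. Speed limits (degrees/s): [136.94, 136.94, 172.46, 180, 180, 180].

INTERFACE

Orientations are given as [roll, pitch, yaw] about the fixed x, y, z axes, in that order (R = Rz(yaw) Ry(pitch) Rx(roll)).
In Python, from plant import get_state, capture, close_job, regions_of gives the robot as it stands.
- The arm moves only by the tool jog_arm, never from a script. Its argument "moves" is a list of rows, each a list of 3 entries, a list of its own where there are three numbers: the shift along the tool's x, y, z in cm, then the turn about the tool's z in degrees, then the finger opening in cm, from 0 to 8.76. A call has 1 to 12 rows; each row shifts and turns the commanded pose from where the row before left it, along the tool's axes as they then stand; what a row does not reach is not made up. A row lasts 1/8 s, in which the tool goes at most 62.5 mm and 10.7 degrees, less where a joint would pass 70% of its speed; a pose out of reach is approached as far as the arm can. A call is refused whole if a number of a shift passes 6.25 or a number of a turn 10.7, either way. A call with a gripper value outside its range is refused whole. The fingers move at their own pace and stop on an object; "newtons" is the grip in N (left out, the last holds). Time passes only in rows, so rows that do not move let the fingers close. It gives the time, the measured TCP pose, the force, the opening and the grip force at its end, in the units of the state.
- get_state(): the state, without advancing time (a new reading comes with each control period).
- capture(name): name is "side" or "top" or "wrist"; returns a dict with "pixels" (384x512x3 uint8, blue, green, red), "mtx" (3x3 intrinsics, pixels), "k1" (the pictures are not rectified: a ray, as slopes to the right and down, at radius r is drawn at 1 + k1 r^2 times it, then the intrinsics apply), "world_from_camera" (4x4, takes a point from camera to world coordinates); the wrist camera has in their place "hand_eye" (4x4, takes a point from camera to tool coordinates, whose origin is the TCP and whose axes are the flange's). Camera axes: x right, y down, z forward; pixel columns grow to the right and rows downward; lengths in m; the calibration is good to about 2 mm. A picture is of the moment at which its call begins: read the wrist's pose just before it. There is no depth.
- close_job(): hands the job in; it is judged then, once.
Trained networks look in a picture, given as the dict that the camera call returned (one of the last four; its "shot" number tells which), for a name from the list of things; names that differ only in an ending like _2 or _b are one class to them, and where a whole thing is asked for, a point or a joint stands for the part that bears it (a point fixed in the world has none). Each returns a list of dicts, best first, with "confidence" (0 to 1); they miss things now and then, are a little off and sometimes report something else, mostly with a low value. They report only what shows in the picture. A call takes as long as a camera call. They do not tell look-alikes from the thing itself.
- regions_of(picture, thing): "pixels" (384x512 bool, what is visible of it) and "pixel" ([column, row] in pixels, amid what is visible of it).
The state is a dict: "time_s": time; "joints": joint angles; "qd": joint speeds; "joint_torque": joint torques, N m; "tcp_pos": TCP position; "eef_rot": TCP orientation; "contact_force": force on the tool from outside, world axes, zero at the start; "moment": the same for the moment, N m; "gripper_width": finger opening in m; "gripper_force": force on a finger pad.
Only numpy, scipy, OpenCV 4.12 (cv2) and the standard library are available. Lean on these libraries where they do the work, as an engineer would, in place of code of your own. Each camera call takes 0.05 s, during which the arm holds its last target. There are 200 camera calls.

## Working session

There is one attempt and no reset: what is moved stays moved. The work goes in short steps, Python scripts to look and compute and a tool call to move; the robot and the scene stay as the last step left them, time stands still between calls to the robot, and variables do not carry over. Pictures are saved under pics/ and viewed, at most 10 in all, crops included, and the job is handed in when it is done.

Besides the shell and the picture viewer there is one more tool, called after ">>>" as name(argument=value, ...), one argument or row to a line, values as JSON. jog_arm: Moves the arm, as the interface text tells. Its arguments: {"type":"object","properties":{"moves":{"type":"array"},"newtons":{"type":"number"}},"required":["moves"]}

```bash
ls; mkdir -p pics
cat > h.py <<'E'
import numpy as np,cv2
from plant import *
from scipy.spatial.transform import Rotation as R
def T_tool():
    s=get_state();T=np.eye(4);T[:3,:3]=R.from_euler('xyz',s['eef_rot'],degrees=True).as_matrix();T[:3,3]=s['tcp_pos'];return T
def cam(name):
    T=T_tool();p=capture(name)
    p['W']=T@np.array(p['hand_eye']) if name=='wrist' else np.array(p['world_from_camera'])
    return p
def undist(p,uv):
    m=np.array(p['mtx'],float);k=np.array([p['k1'],0,0,0.])
    return cv2.undistortPoints(np.array(uv,float).reshape(-1,1,2),m,k).reshape(-1,2)
def onz(p,uv,z):
    d=undist(p,uv);d=np.c_[d,np.ones(len(d))]@p['W'][:3,:3].T;o=p['W'][:3,3]
    return o+d*((z-o[2])/d[:,2])[:,None]
def proj(p,X):
    X=np.atleast_2d(X);C=(X-p['W'][:3,3])@p['W'][:3,:3]
    return cv2.projectPoints(C,np.zeros(3),np.zeros(3),np.array(p['mtx'],float),np.array([p['k1'],0,0,0.]))[0].reshape(-1,2)
E
python3 - <<'E'
from h import *
print(get_state())
a=cam('top');b=cam('side')
print(a['W'],b['W'])
for p,n in((a,'top'),(b,'side')):
    for t in ['jig','keeper','bar_handle','outlet','key_switch','key_stand','key','tape_roll','sleeve','pliers']:
        for r in regions_of(p,t)[:3]:
            print(n,t,round(r['confidence'],2),r['pixel'],onz(p,[r['pixel']],0.04).round(3),r['pixels'].sum())
cv2.imwrite('pics/t.png',a['pixels']);cv2.imwrite('pics/s.png',b['pixels'])
E
```

```text
pics
{'time_s': 0.0, 'joints': array([-5.24743988e+01,  2.05918773e+01,  6.32617745e-01, -2.06124239e-02,
       -7.01356511e+01, -1.65055563e+01]), 'qd': array([-0.11899712, -0.02628287,  0.05639111,  0.01777435,  0.01738757,
        0.05863056]), 'joint_torque': array([-3.04068762e-04, -5.82717705e+01,  2.93073070e+01,  6.99728519e+00,
        7.17966323e-03, -1.61358962e-04]), 'tcp_pos': array([ 0.2418991 , -0.62963017,  0.22560737]), 'eef_rot': array([ 1.79903495e+02, -8.38923737e-03, -1.58986968e+02]), 'contact_force': array([ 0.55448584, -0.68712299,  0.21584334]), 'moment': array([ 0.00952368, -0.06421437, -0.06690553]), 'gripper_force': 0.0, 'gripper_width': 0.08742287998024707}
[[ 0.00289858 -0.99311576  0.1171012   0.43272873]
 [-0.99996442 -0.00195093  0.00820636  0.32439273]
 [-0.00792141 -0.11712082 -0.99308608  1.15481139]
 [ 0.          0.          0.          1.        ]] [[ 0.94654918 -0.14575489  0.28775019  0.31483464]
 [-0.32166605 -0.49288512  0.80845236 -0.34584166]
 [ 0.0239919  -0.85779938 -0.5134244   0.50921549]
 [ 0.          0.          0.          1.     
[... 887 characters left out ...]
le 0.73 [279.3, 206.0] [[0.616 0.302 0.04 ]] 270
side bar_handle 0.59 [208.1, 203.1] [[0.461 0.361 0.04 ]] 458
side outlet 0.94 [266.3, 212.9] [[0.577 0.284 0.04 ]] 712
side outlet 0.65 [229.0, 271.3] [[0.446 0.129 0.04 ]] 1670
side key_switch 0.72 [229.3, 275.0] [[0.443 0.119 0.04 ]] 1752
side key_switch 0.46 [203.3, 185.2] [[0.468 0.445 0.04 ]] 280
side key_stand 0.62 [205.9, 202.7] [[0.456 0.364 0.04 ]] 426
side key 0.66 [223.9, 173.7] [[0.534 0.489 0.04 ]] 250
side key 0.63 [201.2, 183.6] [[0.464 0.455 0.04 ]] 234
side tape_roll 0.98 [213.0, 237.0] [[0.442 0.234 0.04 ]] 472
side sleeve 0.87 [309.1, 297.2] [[0.557 0.028 0.04 ]] 409
side pliers 0.76 [190.3, 169.5] [[0.452 0.538 0.04 ]] 176
```

Run:
```python
import cv2
a=cv2.imread('pics/t.png')[130:290,130:400];b=cv2.imread('pics/s.png')[140:330,150:350]
cv2.imwrite('pics/t2.png',cv2.resize(a,None,fx=2.95,fy=2.95,interpolation=2));cv2.imwrite('pics/s2.png',cv2.resize(b,None,fx=3.1,fy=3.1,interpolation=2))
```

```text
(no output)
```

View pics/t2.png

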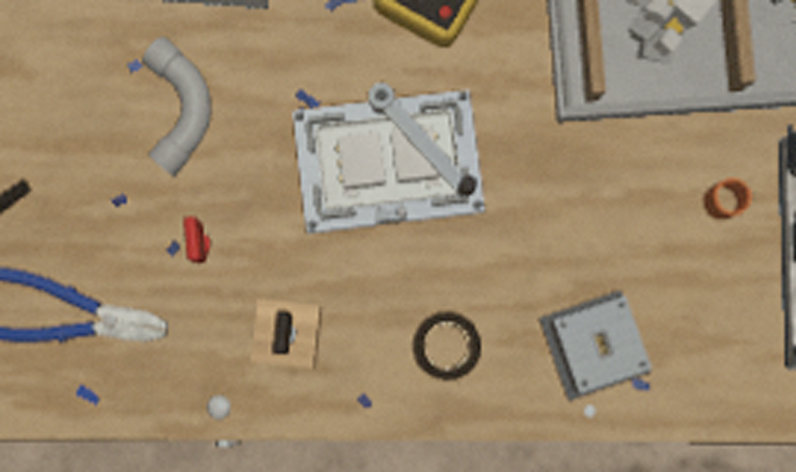

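View pics/s2.png

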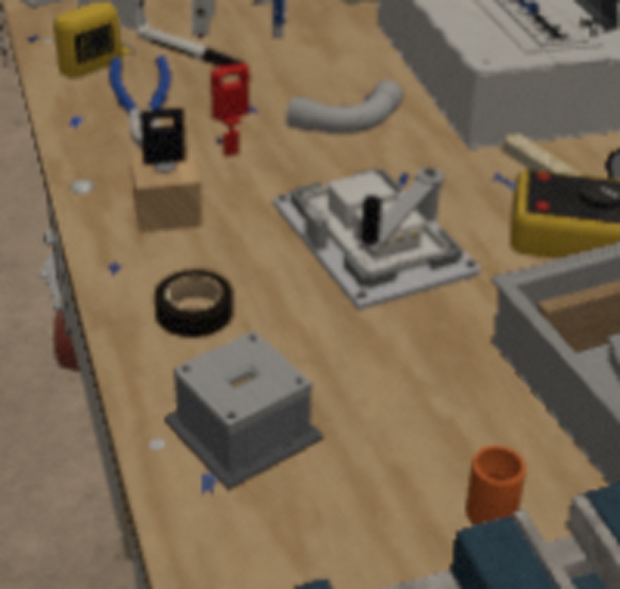

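Run:
```python
from h import *
p=cam('top')
f=lambda u,v,z:onz(p,[[130+u/2.95,130+v/2.95]],z)[0].round(4)
print('hinge',f(380,95,.05),'handle',f(467,182,.082),'catch',f(393,212,.034))
print('key',f(284,332,.094),'slot',f(602,344,.046))
print('key ends',f(281,353,.094),f(287,312,.094))
print('sw corners',[f(*c,.046) for c in((551,319),(620,293),(650,370),(575,397))])
print('jig corners',[f(*c,.008) for c in((293,110),(468,91),(484,209),(307,232))])
```

```text
hinge [0.646  0.3286 0.05  ] handle [0.5712 0.2607 0.082 ] catch [0.5528 0.3179 0.034 ]
key [0.4545 0.401  0.094 ] slot [0.4468 0.1526 0.046 ]
key ends [0.4386 0.4031 0.094 ] [0.4696 0.3989 0.094 ]
sw corners [array([0.4664, 0.1925, 0.046 ]), array([0.4872, 0.1376, 0.046 ]), array([0.4266, 0.1152, 0.046 ]), array([0.4053, 0.1745, 0.046 ])]
jig corners [array([0.6413, 0.4016, 0.008 ]), array([0.6576, 0.2551, 0.008 ]), array([0.5582, 0.2423, 0.008 ]), array([0.5388, 0.389 , 0.008 ])]
```

View pics/t.png

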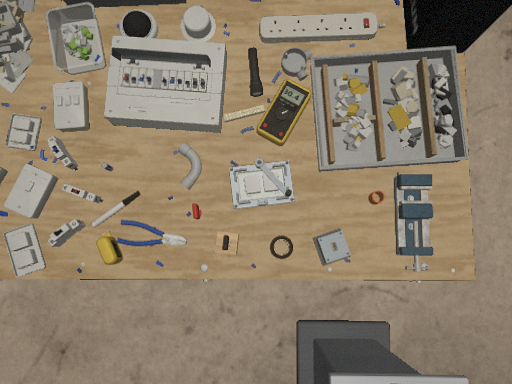

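>>> jog_arm(
  moves=[
    [[-3.92, 4.46, 0], 0, 5],
    [[-3.92, 4.46, 0], 0, 5],
    [[-3.92, 4.46, 0], 0, 5],
    [[-3.92, 4.46, 0], 0, 5],
    [[-3.92, 4.46, 0], 0, 5],
    [[-3.92, 4.46, 0], 0, 5],
    [[-3.92, 4.46, 0], 0, 5],
    [[-3.92, 4.46, 0], 0, 5],
  ],
)

```text
time_s: 2.15
tcp_pos: [0.4073, -0.1828, 0.2271]
eef_rot: [-180.0, 0.1, -159.0]
contact_force: [1.3, -0.1, -0.1]
gripper_width: 0.0502
gripper_force: 0.0
```

>>> jog_arm(
  moves=[
    [[-3.92, 4.46, 0], 0, 5],
    [[-3.92, 4.46, 0], 0, 5],
    [[-3.92, 4.46, 0], 0, 5],
    [[-3.92, 4.46, 0], 0, 5],
    [[-3.92, 4.46, 0], 0, 5],
    [[-3.92, 4.46, 0], 0, 5],
    [[-3.92, 4.46, 0], 0, 5],
    [[-3.92, 4.46, 0], 0, 5],
    [[0, 0, 0], -10.5, 5],
    [[0, 0, 0], -10.5, 5],
    [[0, 0, 0], 0, 5],
  ],
)

```text
time_s: 3.52
tcp_pos: [0.5716, 0.2611, 0.2264]
eef_rot: [180.0, -0.0, -138.0]
contact_force: [-0.3, 0.5, 0.5]
gripper_width: 0.0506
gripper_force: 0.0
```

Run:
```python
from h import *
s=get_state();print(s['time_s'],s['tcp_pos'],s['eef_rot'],s['joints'])
p=cam('wrist');print(p['W'])
for t in ['bar_handle','keeper']:
    for r in regions_of(p,t)[:3]: print(t,round(r['confidence'],2),r['pixel'],onz(p,[r['pixel']],.082).round(4),r['pixels'].sum())
cv2.imwrite('pics/w1.png',p['pixels'])
print(proj(p,[[0.5712,.2607,.082],[.646,.3286,.05],[.5453,.3156,.082]]))
```

```text
3.525 [0.57158322 0.26114363 0.22640708] [ 1.79999386e+02 -1.14925273e-02 -1.38042238e+02] [ 4.23251548e+01  1.62157849e+01 -5.56423885e+00 -7.40727894e-04
 -6.82314646e+01 -9.03671186e+01]
[[-6.68097016e-01  7.09788275e-01  2.23264374e-01  5.10819603e-01]
 [ 7.44074109e-01  6.37437282e-01  2.00068567e-01  2.05855707e-01]
 [-3.10713005e-04  2.99790453e-01 -9.54005025e-01  3.84129461e-01]
 [ 0.00000000e+00  0.00000000e+00  0.00000000e+00  1.00000000e+00]]
bar_handle 0.59 [254.3, 216.7] [[0.5987 0.2881 0.082 ]] 1216
keeper 0.87 [247.8, 209.8] [[0.5975 0.2778 0.082 ]] 1263
keeper 0.43 [256.9, 26.5] [[0.4629 0.1687 0.082 ]] 3663
[[252.42592557 181.20626153]
 [252.79466135 254.54286305]
 [308.55060924 197.45746193]]
```

View pics/w1.png

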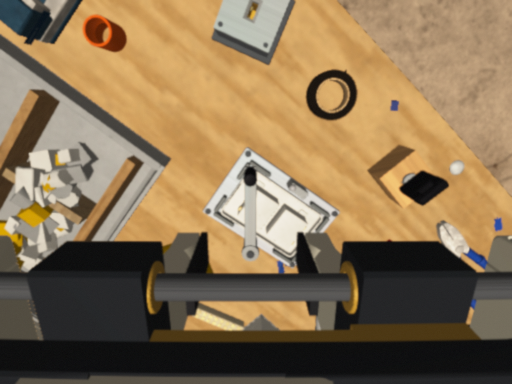

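>>> jog_arm(
  moves=[
    [[0, 0, 5], 0, 5],
    [[0, 0, 5], 0, 5],
    [[0, 0, 5], 0, 5],
    [[0, 0, 2.3], 0, 5],
    [[0, 0, 0], 0, 5],
    [[0, 0, 0], 0, 1],
    [[0, 0, 0], 0, 1],
    [[0, 0, 0], 0, 1],
    [[0, 0, 0], 0, 1],
    [[0, 0, 0], 0, 1],
  ],
  newtons=12,
)

```text
time_s: 4.92
tcp_pos: [0.5718, 0.2611, 0.0541]
eef_rot: [-180.0, 0.0, -138.0]
contact_force: [-1.6, -0.0, 3.0]
gripper_width: 0.0137
gripper_force: 12.0
```

>>> jog_arm(
  moves=[
    [[-0.04, 0.89, 0], 5, 1],
    [[-0.04, 0.89, 0], 5, 1],
    [[-0.04, 0.89, 0], 5, 1],
    [[-0.04, 0.89, 0], 5, 1],
    [[-0.04, 0.89, 0], 5, 1],
    [[-0.04, 0.89, 0], 5, 1],
    [[0, 0, 0], 0, 1],
  ],
)

```text
time_s: 5.8
tcp_pos: [0.5489, 0.3096, 0.0542]
eef_rot: [179.9, 0.2, -167.9]
contact_force: [3.0, 2.9, 0.9]
gripper_width: 0.0138
gripper_force: 12.0
```

>>> jog_arm(
  moves=[
    [[-0.02, 0.4, 0], 2.5, 1],
    [[-0.02, 0.3, 0], 2, 1],
    [[0, 0, 0], 0, 1],
  ],
)

```text
time_s: 6.18
tcp_pos: [0.548, 0.3147, 0.0541]
eef_rot: [-180.0, 0.1, -172.4]
contact_force: [5.6, -3.0, 1.6]
gripper_width: 0.0136
gripper_force: 12.0
```

>>> jog_arm(
  moves=[
    [[0, 0.2, 0], 1, 1],
    [[0, 0.2, 0], 0, 1],
    [[0, 0, 0], 0, 1],
  ],
)

```text
time_s: 6.55
tcp_pos: [0.5479, 0.3151, 0.054]
eef_rot: [-179.7, 0.0, -173.4]
contact_force: [12.4, -15.3, 1.6]
gripper_width: 0.0135
gripper_force: 12.0
```

>>> jog_arm(
  moves=[
    [[0, 0.2, 0], 0, 1],
    [[0, 0.2, 0], 0, 1],
    [[0, 0, 0], 0, 1],
  ],
)

```text
time_s: 6.92
tcp_pos: [0.5476, 0.3172, 0.0539]
eef_rot: [-179.6, -0.1, -173.4]
contact_force: [16.3, -22.2, 5.0]
gripper_width: 0.0174
gripper_force: 12.0
```

>>> jog_arm(
  moves=[
    [[0, -0.3, 0], 0, 4],
    [[0, 0, 0], 0, 4],
    [[0, 0, 0], 0, 4],
    [[0, 0, -4], 0, 5],
    [[0, 0, -6], 0, 5],
    [[0, 0, -6], 0, 5],
    [[0, 0, 0], -10.5, 5],
    [[0, 0, 0], -10.5, 5],
    [[0, 0, 0], -10.5, 5],
    [[0, 0, 0], -10.5, 5],
    [[0, 0, 0], -10.5, 5],
    [[0, 0, 0], -10.5, 5],
  ],
)

```text
time_s: 8.43
tcp_pos: [0.5456, 0.3206, 0.2134]
eef_rot: [180.0, -0.0, -110.1]
contact_force: [-0.1, -0.2, -0.8]
gripper_width: 0.0502
gripper_force: 0.0
```

>>> jog_arm(
  moves=[
    [[0, 0, 0], -10.5, 5],
    [[0, 0, 0], -10.5, 5],
    [[0, 0, 0], -10.5, 5],
    [[0, 0, 0], -10.5, 5],
    [[0, 0, 0], -10.5, 5],
    [[0, 0, 0], -10.5, 5],
    [[0, 0, 0], -10.5, 5],
    [[0, 0, 0], -10.5, 5],
    [[0, 0, 0], -10.5, 5],
    [[0, 0, 0], -7.5, 5],
    [[0, 0, 0], 0, 5],
  ],
)

```text
time_s: 9.8
tcp_pos: [0.5457, 0.3205, 0.2134]
eef_rot: [180.0, 0.0, -8.5]
contact_force: [0.4, 0.5, 0.8]
gripper_width: 0.0495
gripper_force: 0.0
```

Run:
```python
from h import *
s=get_state();print(s['time_s'],s['tcp_pos'],s['eef_rot'],s['joints'])
p=cam('wrist');print(p['W'])
for t in ['bar_handle','key','key_switch','key_stand']:
    for r in regions_of(p,t)[:3]: print(t,round(r['confidence'],2),r['pixel'],r['pixels'].sum())
cv2.imwrite('pics/w2.png',p['pixels'])
q=cam('top');cv2.imwrite('pics/t3.png',q['pixels'])
a=q['pixels'][130:290,180:370]
cv2.imwrite('pics/c3.png',np.hstack([cv2.resize(a,None,fx=2.4,fy=2.4,interpolation=2),cv2.resize(p['pixels'],(512,384))[:, :340]]))
print(proj(p,[[0.4545,.401,.094],[.4386,.4031,.094],[.4696,.3989,.094],[.4468,.1526,.046],[.5453,.3156,.082]]))
```

```text
9.8 [0.54568477 0.32051252 0.21340738] [ 1.79999324e+02  2.34790557e-02 -8.47532491e+00] [ 4.80584272e+01  1.71081135e+01 -6.04293612e+00 -2.08945310e-02
 -6.68624628e+01  3.34744606e+01]
[[-1.48029035e-01 -9.43207290e-01 -2.97401099e-01  6.26431602e-01]
 [-9.88982904e-01  1.41319940e-01  4.40623364e-02  3.07751144e-01]
 [ 4.68788525e-04  3.00647108e-01 -9.53735339e-01  3.71079969e-01]
 [ 0.00000000e+00  0.00000000e+00  0.00000000e+00  1.00000000e+00]]
bar_handle 0.81 [246.0, 122.9] 1727
key 0.72 [115.1, 208.8] 1069
key_switch 0.81 [398.7, 222.8] 3098
key_switch 0.72 [243.8, 121.9] 1757
key_stand 0.9 [207.9, 236.8] 824
key_stand 0.5 [242.2, 122.2] 1743
[[187.78778602 281.90741826]
 [189.04527288 294.95904768]
 [186.66317432 269.10430751]
 [405.61629628 236.27563319]
 [256.08095192 184.24508005]]
```

View pics/c3.png

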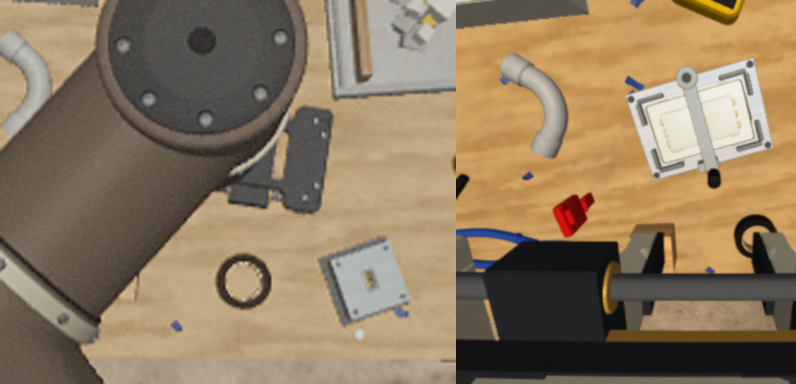

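>>> jog_arm(
  moves=[
    [[-3.4, -2.2, 0], 0, 5],
    [[-3.4, -2.2, 0], 0, 5],
    [[-3.4, -2.2, 0], 0, 5],
    [[0, 0, 0], 0, 5],
    [[0, 0, 0], 0, 5],
  ],
)

```text
time_s: 10.72
tcp_pos: [0.455, 0.4004, 0.2137]
eef_rot: [-180.0, -0.0, -8.5]
contact_force: [0.4, 0.1, 0.2]
gripper_width: 0.05
gripper_force: 0.0
```

Run:
```python
from h import *
s=get_state();print(s['time_s'],s['tcp_pos'],s['eef_rot'],s['joints'])
p=cam('wrist')
for t in ['key','key_stand','bar_handle']:
    for r in regions_of(p,t)[:3]: print(t,round(r['confidence'],2),r['pixel'],r['pixels'].sum())
q=cam('side')
np.savez('w3.npz',W=p['W'],px=p['pixels'],mtx=p['mtx'],k1=p['k1'])
P=p['pixels'];
pr=proj(p,[[0.4545,.401,.094],[.4386,.4031,.094],[.4696,.3989,.094],[.4545,.401,.047],[.4545,.401,.04]]);print(pr)
c=pr[0].astype(int);x0,y0=max(c[0]-60,0),max(c[1]-70,0);print(x0,y0)
a=cv2.resize(P[y0:y0+120,x0:x0+120],(480,480),interpolation=2)
b=cv2.resize(q['pixels'][160:260,230:310],(320,400),interpolation=2);b=cv2.copyMakeBorder(b,0,80,0,0,0)
cv2.imwrite('pics/c4.png',np.hstack([a,b]))
```

```text
10.725 [0.45495471 0.40042788 0.21366874] [-1.79996693e+02 -8.29195808e-03 -8.47112209e+00] [ 5.98059860e+01  1.46016452e+01 -9.49557126e+00  7.09788459e-03
 -6.58966423e+01  2.17199938e+01]
key 0.94 [165.2, 117.1] 849
key 0.62 [251.7, 179.2] 486
key_stand 0.8 [254.1, 165.4] 1876
bar_handle 0.69 [317.5, 43.1] 1400
[[250.50599358 188.59399875]
 [250.81626919 204.65367578]
 [250.31454432 172.8254781 ]
 [250.67238902 176.31838157]
 [250.69343085 174.76671718]]
190 118
```

View pics/c4.png

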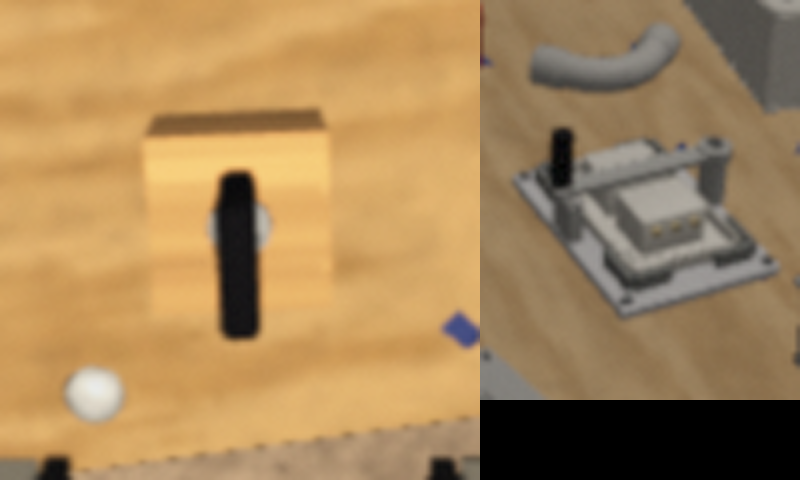

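>>> jog_arm(
  moves=[
    [[0.18, -0.15, 0], 0, 5],
    [[0, 0, 5], 0, 5],
    [[0, 0, 5], 0, 5],
    [[0, 0, 4], 0, 5],
    [[0, 0, 2.35], 0, 5],
    [[0, 0, 0], 0, 5],
    [[0, 0, 0], 0, 0.5],
    [[0, 0, 0], 0, 0.5],
    [[0, 0, 0], 0, 0.5],
    [[0, 0, 0], 0, 0.5],
    [[0, 0, 0], 0, 0.5],
    [[0, 0, 0], 0, 0.5],
  ],
  newtons=50,
)

```text
time_s: 12.48
tcp_pos: [0.4572, 0.4021, 0.0505]
eef_rot: [-179.9, -0.0, -8.5]
contact_force: [-0.6, 2.2, 2.0]
gripper_width: 0.0099
gripper_force: 50.0
```

>>> jog_arm(
  moves=[
    [[0, 0, -3], 0, 0.5],
    [[0, 0, -3], 0, 0.5],
    [[0, 0, -3.5], 0, 0.5],
    [[-0.13, 4.45, 0], 0, 0.5],
    [[-0.13, 4.45, 0], 0, 0.5],
    [[-0.13, 4.45, 0], 0, 0.5],
    [[-0.13, 4.45, 0], 0, 0.5],
    [[-0.13, 4.45, 0], 0, 0.5],
    [[-0.13, 4.45, 0], 0, 0.5],
  ],
)

```text
time_s: 13.6
tcp_pos: [0.409, 0.1369, 0.1448]
eef_rot: [180.0, 0.0, -8.5]
contact_force: [0.8, -0.0, -0.7]
gripper_width: 0.0098
gripper_force: 50.0
```

>>> jog_arm(
  moves=[
    [[0, 0, 0], -9.5, 0.5],
    [[0, 0, 0], -9.5, 0.5],
    [[0, 0, 0], -9.5, 0.5],
    [[0, 0, 0], 0, 0.5],
    [[0, 0, 0], 0, 0.5],
  ],
)

```text
time_s: 14.22
tcp_pos: [0.4097, 0.1385, 0.1449]
eef_rot: [180.0, 0.0, 19.8]
contact_force: [0.1, 0.4, -1.2]
gripper_width: 0.0099
gripper_force: 50.0
```

Run:
```python
from h import *
s=get_state();print(s['time_s'],s['tcp_pos'],s['eef_rot'],s['joints'],s['gripper_width'])
p=cam('wrist');q=cam('side')
np.savez('w5.npz',W=p['W'],px=p['pixels'],mtx=p['mtx'],k1=p['k1'],T=T_tool())
np.savez('s5.npz',W=q['W'],px=q['pixels'],mtx=q['mtx'],k1=q['k1'])
pr=proj(p,[[.4468,.1526,.046],[.4664,.1925,.046],[.4872,.1376,.046]]);print(pr)
T=T_tool();print(proj(p,[T[:3,3]+[0,0,-.0425],T[:3,3]]))
a=p['pixels'][:300,100:500];cv2.imwrite('pics/w5.png',cv2.resize(a,(800,600),interpolation=2))
```

```text
14.225 [0.40966946 0.13845197 0.14491242] [1.79991237e+02 2.77955034e-02 1.98026725e+01] [ 4.49991897e+01  1.54276217e+00 -3.51813608e+01 -4.86855580e-03
 -5.33047587e+01  6.48063952e+01] 0.009892262638079123
[[250.10622566 149.03515109]
 [211.78246389 109.71006668]
 [284.44987472 108.40490153]]
[[250.79562285 218.42896239]
 [250.58927227 246.5954984 ]]
```

View pics/w5.png

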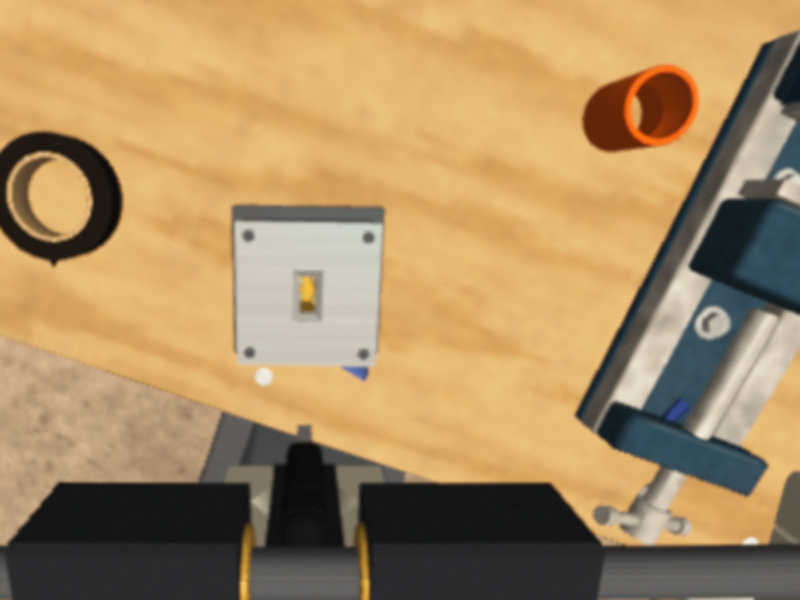

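Run:
```python
from h import *
d=np.load('w5.npz');p={k:d[k] for k in d};p['k1']=float(p['k1']);T=p['T']
c=lambda u,v:[100+u/2,v/2]
S=onz(p,[c(308,295)],.046)[0];print('slot',S)
D=onz(p,[c(248,236),c(369,238),c(363,354),c(249,353)],.046);print(D,D.mean(0))
for a,b in((3,0),(2,1)):
    v=D[b]-D[a];print('yaw',np.degrees(np.arctan2(v[1],v[0])))
v=D[0]-D[1];print('yaw y',np.degrees(np.arctan2(v[1],v[0]))-90)
for x in (.005,.007): 
  for z in (.0425,.04,.019): print(x,z,proj(p,(T@[x,0,z,1])[:3])[0])
g=p['pixels'][200:232,236:270]
a=cv2.resize(g,None,fx=16,fy=16,interpolation=0);b=cv2.resize(p['pixels'][130:165,236:270],None,fx=16,fy=16,interpolation=0)[:512]
cv2.imwrite('pics/z.png',cv2.resize(np.hstack([a,b]),(800,376)))
```

```text
slot [0.44911566 0.14996768 0.046     ]
[[0.46351339 0.18114596 0.046     ]
 [0.4794346  0.13449623 0.046     ]
 [0.43319052 0.11901463 0.046     ]
 [0.41701359 0.16536558 0.046     ]] [0.44828802 0.1500056  0.046     ]
yaw 18.74538614238167
yaw 18.509526239354084
yaw y 18.84439777633044
0.005 0.0425 [250.77938308 211.77133783]
0.005 0.04 [250.76879638 213.06634823]
0.005 0.019 [250.669526   225.21511322]
0.007 0.0425 [250.77050352 209.07472334]
0.007 0.04 [250.75978374 210.34303369]
0.007 0.019 [250.65922715 222.24570549]Traceback (most recent call last):
  File "<stdin>", line 11, in <module>
KeyError: 'pixels'
```

Run:
```python
from h import *
P=np.load('w5.npz')['px']
a=cv2.resize(P[204:234,236:268],None,fx=12,fy=12,interpolation=2);b=cv2.resize(P[132:162,238:270],None,fx=12,fy=12,interpolation=2)
cv2.imwrite('pics/z.png',np.hstack([a,b]))
```

```text
(no output)
```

View pics/z.png

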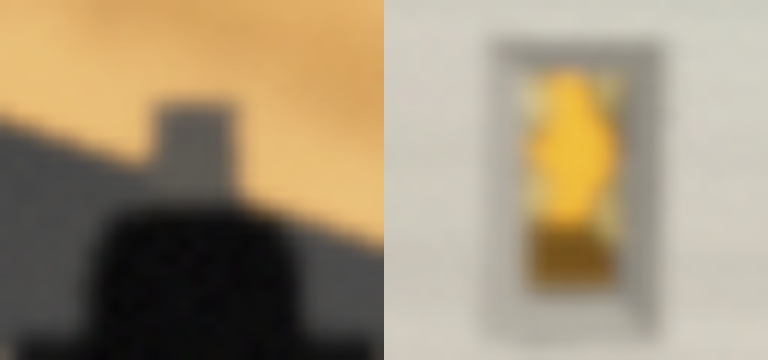

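>>> jog_arm(
  moves=[
    [[2.08, 0.07, 0], 0, 0.5],
    [[2.08, 0.07, 0], 1.1, 0.5],
    [[0, 0, 2.5], 0, 0.5],
    [[0, 0, 2.5], 0, 0.5],
    [[0, 0, 0.4], 0, 0.5],
    [[0, 0, 0], 0, 0.5],
  ],
  newtons=60,
)

```text
time_s: 15.08
tcp_pos: [0.4497, 0.1517, 0.0914]
eef_rot: [180.0, 0.0, 18.9]
contact_force: [0.1, 0.0, -1.3]
gripper_width: 0.0094
gripper_force: 60.0
```

>>> jog_arm(
  moves=[
    [[0, 0, 0.3], 0, 0.5],
    [[0, 0, 0.3], 0, 0.5],
    [[0, 0, 0.3], 0, 0.5],
    [[0, 0, 0], 0, 0.5],
  ],
)

```text
time_s: 15.58
tcp_pos: [0.4493, 0.1515, 0.0819]
eef_rot: [180.0, 0.0, 18.9]
contact_force: [-1.3, 0.2, -0.6]
gripper_width: 0.0097
gripper_force: 60.0
```

>>> jog_arm(
  moves=[
    [[0, 0, 0.4], 0, 0.5],
    [[0, 0, 0.4], 0, 0.5],
    [[0, 0, 0.4], 0, 0.5],
    [[0, 0, 0], 0, 0.5],
  ],
)

```text
time_s: 16.08
tcp_pos: [0.4495, 0.1516, 0.0698]
eef_rot: [180.0, 0.0, 18.9]
contact_force: [0.7, 0.9, -1.4]
gripper_width: 0.0097
gripper_force: 60.0
```

>>> jog_arm(
  moves=[
    [[0, 0, 0.4], 0, 0.5],
    [[0, 0, 0.4], 0, 0.5],
    [[0, 0, 0.4], 0, 0.5],
    [[0, 0, 0], 0, 0.5],
  ],
)

```text
time_s: 16.58
tcp_pos: [0.4497, 0.1517, 0.0578]
eef_rot: [-180.0, -0.0, 18.9]
contact_force: [2.9, -0.2, -2.7]
gripper_width: 0.0099
gripper_force: 60.0
```

>>> jog_arm(
  moves=[
    [[0, 0, 0.2], 0, 0.5],
    [[0, 0, 0.2], 0, 0.5],
    [[0, 0, 0.2], 0, 0.5],
    [[0, 0, 0], 0, 0.5],
  ],
)

```text
time_s: 17.08
tcp_pos: [0.4498, 0.1517, 0.054]
eef_rot: [180.0, -0.1, 19.0]
contact_force: [-8.6, -1.3, 28.2]
gripper_width: 0.0099
gripper_force: 60.0
```

>>> jog_arm(
  moves=[
    [[0, 0, -0.1], 0, 0.5],
    [[0, 0, 0], 8, 0.5],
    [[0, 0, 0], 8, 0.5],
    [[0, 0, 0], 8, 0.5],
    [[0, 0, 0], 8, 0.5],
    [[0, 0, 0], 8, 0.5],
    [[0, 0, 0], 0, 0.5],
  ],
)

```text
time_s: 17.95
tcp_pos: [0.4499, 0.1512, 0.0542]
eef_rot: [180.0, -0.1, -21.1]
contact_force: [-1.0, -3.9, 15.3]
gripper_width: 0.0098
gripper_force: 60.0
```

Run:
```python
from h import *
s=get_state();print(s['tcp_pos'],s['eef_rot'],s['contact_force'],s['moment'],s['joints'])
```

```text
[0.4499061  0.15121627 0.05419057] [ 1.79991955e+02 -6.13338082e-02 -2.11489315e+01] [-0.9934971  -3.87689367 15.32775245] [-1.73143009e+00  5.52075599e-01 -7.14974789e-04] [ 42.46329842  12.82340052 -36.83590804   0.09043716 -40.3206738
  26.31882359]
```

>>> jog_arm(
  moves=[
    [[0, 0, 0], 8, 0.5],
    [[0, 0, 0], 8, 0.5],
    [[0, 0, 0], 8, 0.5],
    [[0, 0, 0], 8, 0.5],
    [[0, 0, 0], 8, 0.5],
    [[0, 0, 0], 0, 0.5],
  ],
)

```text
time_s: 18.7
tcp_pos: [0.4493, 0.1506, 0.0541]
eef_rot: [180.0, -0.1, -61.2]
contact_force: [-3.0, -5.0, 19.4]
gripper_width: 0.0097
gripper_force: 60.0
```

Run:
```python
from h import *
s=get_state();print(s['tcp_pos'],s['eef_rot'],s['contact_force'],s['moment'],s['joints'])
p=cam('wrist')
cv2.imwrite('pics/w6.png',cv2.resize(p['pixels'][120:320,150:350],(600,600),interpolation=2))
```

```text
[0.44931568 0.15064159 0.05412022] [ 1.79951781e+02 -6.91119154e-02 -6.11560930e+01] [-3.01253049 -4.98658498 19.36322973] [-2.14370468  1.24696518  0.06080092] [ 42.45759417  12.81010425 -36.86680039   0.08615121 -40.38625919
 -13.67936787]
```

View pics/w6.png

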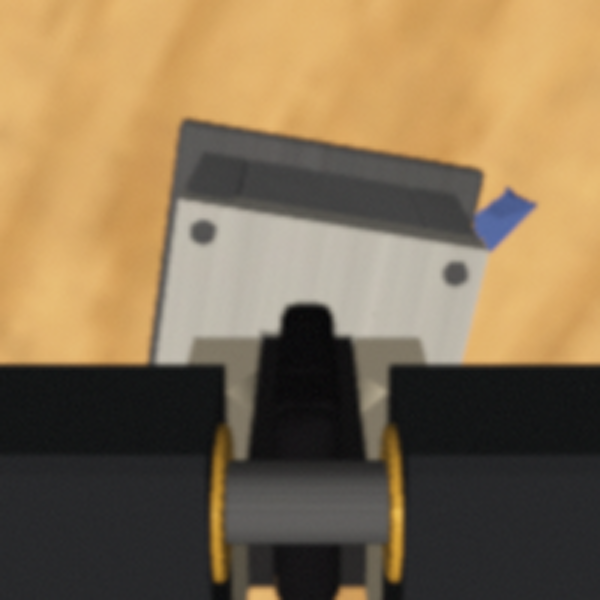

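>>> jog_arm(
  moves=[
    [[0, 0, 0], 4, 0.5],
    [[0, 0, 0], 4, 0.5],
    [[0, 0, 0], 0, 0.5],
  ],
)

```text
time_s: 19.12
tcp_pos: [0.4492, 0.1506, 0.0541]
eef_rot: [180.0, -0.1, -69.1]
contact_force: [-3.3, -4.9, 20.7]
gripper_width: 0.0097
gripper_force: 60.0
```

Run:
```python
from h import *
s=get_state();print(s['eef_rot'],s['contact_force'],s['moment'],s['joints'][5])
```

```text
[ 1.79952706e+02 -7.77404576e-02 -6.90930120e+01] [-3.27037334 -4.90391485 20.70929012] [-2.12928725  1.47759459  0.11147373] -21.61886309045734
```

>>> jog_arm(
  moves=[
    [[0, 0, 0], 3, 0.5],
    [[0, 0, 0], 3, 0.5],
    [[0, 0, 0], 0, 0.5],
  ],
)

```text
time_s: 19.5
tcp_pos: [0.4492, 0.1506, 0.0541]
eef_rot: [180.0, -0.1, -75.1]
contact_force: [-3.9, -4.9, 19.8]
gripper_width: 0.0096
gripper_force: 60.0
```

Run:
```python
from h import *
s=get_state();print(s['eef_rot'],s['contact_force'],s['moment'],s['joints'][5])
```

```text
[ 1.79956843e+02 -8.16752032e-02 -7.50787368e+01] [-3.88338273 -4.89453536 19.75216396] [-2.04768975  1.64813292  0.1228055 ] -27.603504400606912
```

>>> jog_arm(
  moves=[
    [[0, 0, 0], 2, 0.5],
    [[0, 0, 0], 2, 0.5],
    [[0, 0, 0], 0, 0.5],
  ],
)

```text
time_s: 19.88
tcp_pos: [0.4491, 0.1506, 0.0541]
eef_rot: [180.0, -0.1, -79.0]
contact_force: [-3.8, -4.4, 20.2]
gripper_width: 0.0097
gripper_force: 60.0
```

Run:
```python
from h import *
s=get_state();print(s['eef_rot'],s['contact_force'],s['moment'],s['joints'][5])
```

```text
[ 1.79954144e+02 -9.15487256e-02 -7.90339262e+01] [-3.75569479 -4.39124948 20.22203692] [-1.91446994  1.84117767  0.3832638 ] -31.56768487786701
```

>>> jog_arm(
  moves=[
    [[0, 0, 0], 0, 0.5],
    [[0, 0, 0], 0, 0.5],
    [[0, 0, 0], 0, 0.5],
    [[0, 0, 0], 0, 0.5],
  ],
)

```text
time_s: 20.38
tcp_pos: [0.4491, 0.1506, 0.0541]
eef_rot: [180.0, -0.1, -79.0]
contact_force: [-4.5, -5.8, 20.6]
gripper_width: 0.0096
gripper_force: 60.0
```

Run:
```python
from h import *
s=get_state();print(s['eef_rot'],s['contact_force'],s['moment'])
if s['moment'][2]>.2: print(close_job())
```

```text
[ 1.79957492e+02 -8.90161961e-02 -7.90110973e+01] [-4.46628089 -5.76556747 20.62471899] [-1.90972774  1.87297063  0.4027937 ]
the job is handed in; nothing more can be done
None
```

I handed the job in at about 20 s: the keeper bar is shut over the outlet, and the key is fully home, turned clockwise to the stop and still gripped. The shut bar was checked in the pictures and by push force, and the stop by a jump in turning moment; no verdict came back.

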